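# Clamp the laser head to its mounting plate

## Task

Fix the orange laser head on the mounting plate: set its brass foot flat on the plate and slide it, slot first, between the two guides and under the loose blue hand nut until the slot is fully home on the stud. Then screw the nut down clockwise (seen from above), taking fresh grips as needed, until it stops tight on the foot, and let go. Keep the laser upright, and leave the other things on the bench where they stand.

Things in the scene. Friction and masses are not known exactly. Their poses are not given: they have to be found in the camera images.
- laser: orange laser head with black ends, loose, 0.4 to 0.8 kg, on a brass foot. Origin: foot's underside, below the head's middle; x along the foot towards its slot, z up. Head 88 (x) x 50 mm (y), 8 to 60 mm above the origin. Foot 8 mm thick, 60 mm wide, x = -45 to +146 mm, its slotted front part sticking out past the head. Balance point within 20 mm of the head's middle, towards the slot.
- laser_grip (a point): point in the middle of the laser head, 36 mm above the foot's underside, where it can be gripped across its 50 mm width (along y)
- laser_slot (a point): point on the foot's underside at laser x = 115 mm that lies on the stud's axis when the slot is fully home (stud touching the slot's closed end). The slot is 16 mm wide, from its closed end at laser x = 109 mm to its open mouth at x = 146 mm, flared to 26 mm in the last 10 mm
- plate: dark steel plate fixed to the bench, 12 mm thick, with a white line along it. Origin on the stud's axis at bench level; x is the way the foot slides in, z up. Spans x = -250 to +50, y = -45 to +45 mm. Two guides, 10 mm high, inner faces at y = +/-33 mm, run from x = -20 to +35 mm and flare outwards by about 10 mm each from x = -20 back to -47 mm.
- plate_stud (a point): point on the axis of the steel stud (12 mm diameter, upright, its top 83 mm above the bench) at the plate's top surface, 12 mm above the bench
- nut (a joint): turn of the blue hand nut on the stud, rad: 0 is loosest, it grows clockwise seen from above, and 4.2 is tight against its stop. Starts between 0 and 0.6. The coarse thread lowers the nut 2.6 mm per rad. It turns easily (0.06 N m) and stays where it is left.
- nut_grip (a point): point on the axis of the blue knurled nut (48 mm diameter, 44 mm tall) at the height to grip, 18 mm below the nut's top; it goes down with the nut, from about 62 mm above the bench at joint 0 to 51 mm at 4.2. The stud reaches up to 21 to 32 mm above this point.
- washer: steel washer of 36 mm diameter, sprung, under the nut and carried by it; origin in the middle of its underside. At nut 0 it is 16 mm above the plate (the foot, 8 mm thick, goes under it), it meets the foot at nut = 3.1 rad, and at the nut's stop its spring presses the foot with about 11 N.
- meter: white handheld power meter lying flat, 120 x 65 x 40 mm; loose bystander, origin at its underside or on its axis, not to be disturbed
- lens: black upright lens tube, 52 mm diameter, 66 mm tall; loose bystander, origin at its underside or on its axis, not to be disturbed
- glue: red glue bottle with a white cap, 38 mm diameter, 110 mm tall; loose bystander, origin at its underside or on its axis, not to be disturbed
- carton: small cardboard box, 70 x 90 x 50 mm; loose bystander, origin at its underside or on its axis, not to be disturbed
- driver: screwdriver with a yellow handle, 170 mm long, lying flat; loose bystander, origin at its underside or on its axis, not to be disturbed
- spray: small can, 48 mm diameter, 100 mm tall; loose bystander, origin at its underside or on its axis, not to be disturbed
Things that resemble listed ones, but are neither listed nor needed, are in the scene too. Of the things like the laser, leave any that is pink; of the rest the smaller one is meant.

How it is judged (in metres and radians):
On the way, in this order (a step that is already met when the one before it is completed fails the run):
1. the laser's foot lies flat on the plate, in line with it, with the slot fully home on the stud (horizontal distance between laser_slot and plate_stud below 0.006 m and z of laser_slot in the frame of plate_stud below 0.002 m and angle between laser's own z axis and vertical below 0.05 rad and angle between the x axis of laser and the x axis of plate, either way round below 0.15 rad), for 0.2 s.
2. the nut is screwed down to its stop and presses the foot (value of joint nut above 4.05 rad and contact force between washer and laser above 5 N), for 0.2 s.
At the end, for the whole second after the job is handed in: Foot flat on the plate (within 2 mm, tilt under 0.05 rad), in line with it within 0.15 rad, slot within 6 mm of fully home on the stud; nut within 0.15 rad of its stop (above 4.05 rad), washer pressing the foot with over 5 N; laser and nut at rest (all of step 1 and all of step 2 and linear speed of laser below 0.01 m/s and velocity of joint nut below 0.05 rad/s); the robot touches nothing.
It fails at once if one of the other things on the bench is moved by more than 30 mm (distance of any of meter, lens, glue, carton, driver, spray from where it was at the start of the episode above 0.03 m).
It fails at once if the laser head is tipped by more than 0.6 rad (angle between laser's own z axis and vertical above 0.6 rad).
It also fails if it takes over 72 s, if anything falls off the work surface, if the arm or the gripper's body presses on something with over 40 N, if the wrist force passes 120 N, or if a joint passes its speed limit or range.

## Robot

A 6-joint arm with a two-finger parallel gripper is mounted at the origin on the work surface. World frame = base frame: x ahead of the robot, y to its left, z up, the work surface at z = 0. Lengths are in mm, angles in degrees, forces in N, time in s.
With the tool pointing down it reaches from about 350 to 850 mm from the base axis. Payload 8.1 kg.
Tool frame: the origin (TCP) lies between the finger pads; the fingertips stand 14 mm ahead of it and the grasp point (between the pads) lies 5 mm behind it; z points along the fingers, x is the direction in which the jaws open and shut, and the axes are right-handed (so a half turn about z gives the same grasp; the last joint's range is limited). The gripper opens to 85 mm and grips with 20 to 120 N. Pads are 22 mm wide; open, the fingers measure 114 mm over their backs; the gripper's body (76 mm by 85 mm) begins 54 mm behind the grasp point. The pads swing forward as they close: fully open they stand 13 mm farther back than shut.
Start: joints at [-70.382, 7.471, 85.268, -0, 87.261, -4.893], TCP at [248.942, -545.924, 245.292] pointing down, gripper open.
Joint ranges: [-169.43, 169.43], [-51.17, 129.36], [1.28, 143.12], [-76.62, 256.62], [0, 156.53], [-152.29, 152.29]. Speed limits (degrees/s): [136.94, 136.94, 159.86, 180, 180, 180].

## Interface

Orientations are given as [roll, pitch, yaw] about the fixed x, y, z axes, in that order (R = Rz(yaw) Ry(pitch) Rx(roll)).
In Python, from bench import r, vision, job gives the robot as it stands.
- The arm moves only by the tool send_rows, never from a script. Its arguments are lists of equal length, an entry for each row: "dp": the shift along the world's x, y, z in mm, a list of three; "rot": the turn, a rotation vector about the world's x, y, z in rad, a list of three. In form: {"dp": [[tx, ty, tz], ...], "rot": [[wx, wy, wz], ...]}. A call has 1 to 5 rows; each row is the pose to reach, as a shift and turn from the pose commanded when the call began; what a row does not reach only later rows make up. A row lasts 1/8 s, in which the tool goes at most 62.5 mm and 10.7 degrees, less where a joint would pass 70% of its speed; a pose out of reach is approached as far as the arm can. A call with a gripper value outside its range is refused whole. "jaw" is the finger opening in mm, from 0 to 85.4, set as the call begins (left out, the last holds). The fingers move at their own pace and stop on an object; "force" is the grip in N (left out, the last holds). Time passes only in rows, so rows that repeat a pose let the fingers close. It gives the time, the measured TCP pose, the force and the opening at its end, in the units of the state.
- r.sense(): the state, without advancing time (a new reading comes with each control period).
- vision.snapshot(name): name is "scene" or "side" or "wrist"; returns a dict with "pixels" (420x560x3 uint8, red, green, blue), "depth" (420x560 float32, mm along the optical axis (not along the pixel's ray), 0 where there is no reading), "intrinsics" (3x3 intrinsics, pixels), "world_from_camera" (4x4, takes a point from camera to world coordinates); the wrist camera has in their place "T_tool_cam" (4x4, takes a point from camera to tool coordinates, whose origin is the TCP and whose axes are the tool frame's). Camera axes: x right, y down, z forward; pixel columns grow to the right and rows downward; lengths in mm; the calibration is good to about 2 mm. A picture is of the moment at which its call begins: read the wrist's pose just before it.
- job.hand_in(): hands the job in, once; it reports no verdict.
The state is a dict: "time": time; "joint_pos": joint angles; "qd": joint speeds; "joint_efforts": joint torques, N m; "tool_pos": TCP position; "tcp_rot": TCP orientation; "ft_force": force on the tool from outside, world axes, zero at the start; "wrist_torque": the same for the moment, N m; "finger_gap": finger opening in mm.
Only numpy, scipy, OpenCV 4.12 (cv2) and the standard library are available. Lean on these libraries where they do the work, as an engineer would, in place of code of your own. Each camera call takes 0.05 s, during which the arm holds its last target.

## Working session

There is one attempt and no reset: what is moved stays moved. The work goes in short steps, Python scripts to look and compute and a tool call to move; the robot and the scene stay as the last step left them, time stands still between calls to the robot, and variables do not carry over. Pictures are saved under pics/ and viewed, and the job is handed in when it is done.

Besides the shell and the picture viewer there is one more tool, called after "Emit:" as name(argument=value, ...) on one line, values as JSON. send_rows: Moves the arm, as the interface text tells. Its arguments: {"type":"object","properties":{"dp":{"type":"array"},"rot":{"type":"array"},"jaw":{"type":"number"},"force":{"type":"number"}},"required":["dp","rot"]}

```bash
ls; mkdir -p pics
cat > h.py <<'E'
import numpy as np, cv2
from bench import r, vision, job
def snap(n,f=None):
    s=r.sense(); d=vision.snapshot(n)
    if f: cv2.imwrite('pics/'+f,d['pixels'][:,:,::-1])
    return s,d
E
python3 - <<'E'
from h import *
print(r.sense())
for n in ['scene','side','wrist']:
    s,d=snap(n,n+'0.png'); np.savez(n+'0.npz',**d)
    print(n,d['intrinsics'].tolist(),np.round(d.get('world_from_camera',d.get('T_tool_cam')),4).tolist())
E
```

```text
pics
{'time': 0.0, 'joint_pos': array([-7.03845240e+01,  7.51467304e+00,  8.53314093e+01,  8.03841377e-04,
        8.72606147e+01, -4.89500845e+00]), 'qd': array([ 0.01059868, -0.00819724, -0.0043567 , -0.15100466,  0.01421519,
        0.01223043]), 'joint_efforts': array([-4.28519168e-03, -5.69410729e+01, -5.00549805e+01, -4.15692548e-04,
        1.49522029e-02,  2.70142164e-05]), 'tool_pos': array([ 248.74262106, -545.42477713,  244.22852315]), 'tcp_rot': array([-1.79990096e+02,  1.06239412e-01, -6.54895456e+01]), 'ft_force': array([ 0.73497576,  0.93396125, -0.61856818]), 'wrist_torque': array([0.06022137, 0.02062655, 0.00075408]), 'finger_gap': 85.69825380113431}
scene [[423.72904437933346, 0.0, 276.9825059079685], [0.0, 423.72904437933346, 204.2037391958108], [0.0, 0.0, 1.0]] [[-0.775, 0.3665, -0.5149, 1089.6842], [0.632, 0.4506, -0.6306, 781.8057], [0.0009, -0.8141, -0.5808, 748.9103], [0.0, 0.0, 0.0, 1.0]]
side [[432.56288283435657, 0.0, 277.94983280578936], [0.0, 432.56288283435657, 210.74629209821532], [0.0, 0.0, 1.0]] [[-0.8604, -0.3122, 0.4028, -16.0641], [-0.5096, 0.5223, -0.6837, 935.6051], [0.003, -0.7935, -0.6085, 874.6142], [0.0, 0.0, 0.0, 1.0]]
wrist [[294.8996372194381, 0.0, 275.9711781840427], [0.0, 294.8996372194381, 211.58469201917802], [0.0, 0.0, 1.0]] [[1.0, 0.0001, -0.0005, -0.2538], [0.0001, 0.9445, 0.3284, -85.2166], [0.0005, -0.3284, 0.9445, -129.6382], [0.0, 0.0, 0.0, 1.0]]
```

View pics/scene0.png

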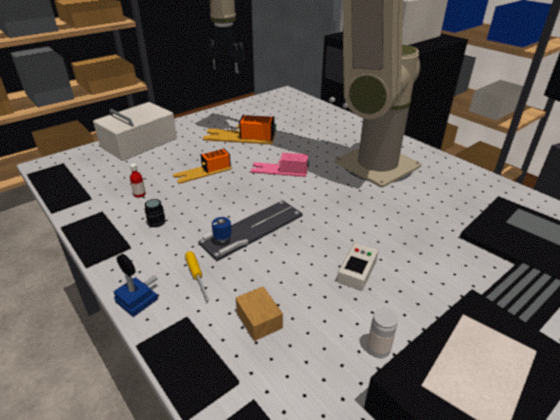

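View pics/side0.png

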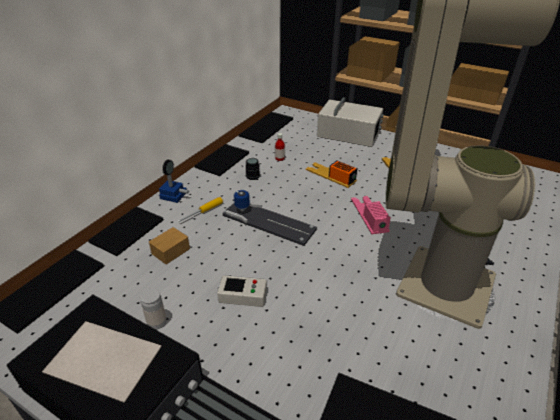

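View pics/wrist0.png

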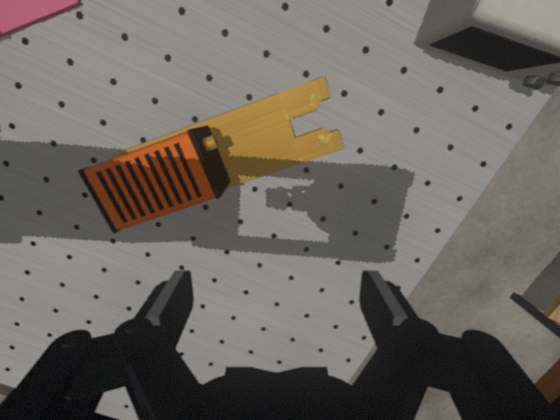

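The pictures show three laser-like things. In the scene view:
- **Orange at (215,160):** side view (343,172).
- **Orange at (257,128):** farther away, yet it looks larger.
- **Pink at (293,163):** excluded.

Next I'll measure them and confirm in an enlarged crop.

```bash
cat >> h.py <<'E'
def cloud(d,T=None):
    K=d['intrinsics'];T=d['world_from_camera'] if T is None else T
    z=d['depth'].astype(float);v,u=np.mgrid[:420,:560]
    P=np.stack([(u-K[0,2])/K[0,0]*z,(v-K[1,2])/K[1,1]*z,z],-1)@T[:3,:3].T+T[:3,3]
    P[z<=0]=np.nan
    return P
def ray(d,u,v,h,T=None):
    K=d['intrinsics'];T=d['world_from_camera'] if T is None else T
    w=T[:3,:3]@np.array([(u-K[0,2])/K[0,0],(v-K[1,2])/K[1,1],1]);o=T[:3,3]
    return o+w*(h-o[2])/w[2]
def comps(d,lo,hi,P,mina=40):
    m=cv2.inRange(cv2.cvtColor(d['pixels'],cv2.COLOR_RGB2HSV),lo,hi)
    n,l,st,c=cv2.connectedComponentsWithStats(m)
    out=[]
    for i in range(1,n):
        if st[i,4]>=mina:
            p=P[l==i];p=p[~np.isnan(p[:,0])]
            if len(p)>5: out.append((c[i].round(),st[i,4],p,l==i))
    return out
E
python3 - <<'E'
from h import *
for n in ['scene','side']:
    d=dict(np.load(n+'0.npz'));P=cloud(d)
    for nm,lo,hi in [('orange',(3,170,80),(14,255,255)),('brass',(15,150,80),(28,255,255)),('blue',(105,130,50),(125,255,255)),('pink',(155,80,80),(175,255,255)),('red',(176,150,80),(180,255,255))]:
        for c,a,p,_ in comps(d,lo,hi,P):
            print(n,nm,c,a,np.percentile(p,[2,50,98],axis=0).round().tolist())
d=dict(np.load('scene0.npz'));cv2.imwrite('pics/c1.png',cv2.resize(d['pixels'][100:270,160:330,::-1],None,fx=3.5,fy=3.5,interpolation=cv2.INTER_CUBIC))
E
```

```text
scene orange [256. 128.] 653 [[175.0, -456.0, 16.0], [228.0, -401.0, 60.0], [270.0, -357.0, 84.0]]
scene orange [217. 160.] 423 [[419.0, -348.0, 11.0], [459.0, -309.0, 46.0], [497.0, -298.0, 60.0]]
scene brass [89. 12.] 1201 [[116.0, -2091.0, 182.0], [291.0, -1865.0, 241.0], [392.0, -1844.0, 283.0]]
scene brass [104.  74.] 1400 [[110.0, -2139.0, -200.0], [272.0, -1871.0, -112.0], [397.0, -1844.0, -78.0]]
scene brass [  4. 102.] 211 [[828.0, -1876.0, -202.0], [848.0, -1860.0, -150.0], [884.0, -1847.0, -47.0]]
scene brass [ 61. 137.] 879 [[464.0, -2122.0, -509.0], [622.0, -1950.0, -456.0], [746.0, -1845.0, -447.0]]
scene brass [449. 137.] 174 [[-1431.0, -492.0, -579.0], [-1367.0, -449.0, -494.0], [-1302.0, -442.0, -442.0]]
scene brass [230. 136.] 458 [[203.0, -579.0, 2.0], [292.0, -498.0, 10.0], [366.0, -358.0, 14.0]]
scene brass [481. 155.] 523 [[-1423.0, -277.0, -544.0], [-1285.0, -180.0, -484.0], [-1160.0, -103.0, -475.0]]
scene brass [196. 174.] 349 [[427.0, -372.0, 2.0], [535.0, -331.0, 6.0], [594.0, -298.0, 10.0]]
scene brass [193. 264.] 239 [[747.0, 15.0, 10.0], [767.0, 59.0, 22
[... 1078 characters left out ...]
 [251.0, -1857.0, -166.0], [384.0, -1836.0, -128.0]]
side brass [387. 161.] 49 [[206.0, -550.0, 3.0], [356.0, -523.0, 11.0], [376.0, 35.0, 346.0]]
side brass [325. 173.] 249 [[421.0, -367.0, 1.0], [538.0, -321.0, 7.0], [594.0, -294.0, 15.0]]
side brass [211. 204.] 167 [[745.0, 15.0, -0.0], [760.0, 58.0, 20.0], [775.0, 96.0, 27.0]]
side brass [166. 242.] 568 [[699.0, 247.0, 13.0], [733.0, 300.0, 49.0], [768.0, 334.0, 53.0]]
side blue [170. 191.] 308 [[885.0, 38.0, 4.0], [915.0, 88.0, 34.0], [950.0, 103.0, 44.0]]
side blue [241. 200.] 183 [[636.0, 10.0, 37.0], [648.0, 40.0, 65.0], [672.0, 48.0, 80.0]]
side pink [372. 214.] 826 [[218.0, -257.0, 1.0], [269.0, -136.0, 35.0], [364.0, -97.0, 61.0]]
```

View pics/c1.png

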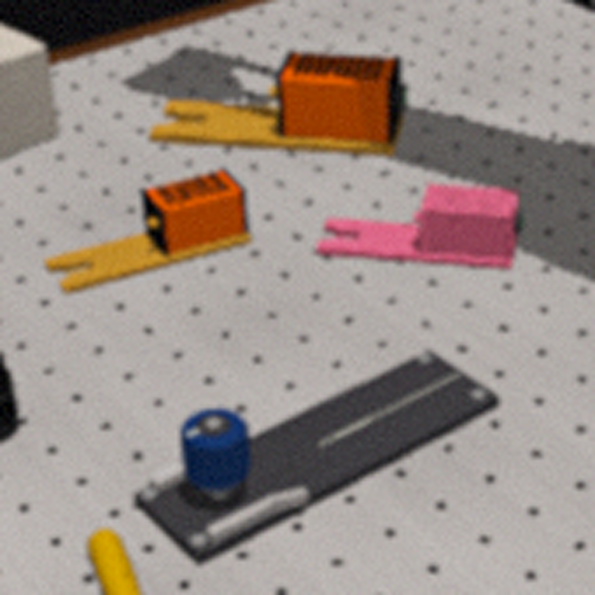

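The enlarged crop confirms it. The laser is the smaller orange one at scene (215,160): its head top is at z = 60 mm, while the other orange one is 84 mm high and the pink one is excluded. Next I'll measure the laser and plate.

Run:
```python
from h import *
for n,cl,cp in [('scene',(217,160),(250,230)),('side',(341,172),(270,220))]:
    d=dict(np.load(n+'0.npz'));P=cloud(d);hsv=cv2.cvtColor(d['pixels'],cv2.COLOR_RGB2HSV)
    x,y,z=P[...,0],P[...,1],P[...,2]
    # laser foot+head footprint
    m=(x>390)&(x<620)&(y>-400)&(y<-250)&(z>3)
    q=P[m&(z<14)&(hsv[...,1]>120)][:,:2]
    t=P[m&(z>56)][:,:2]
    for nm,a in [('foot',q),('top',t)]:
        rc=cv2.minAreaRect(a.astype(np.float32));b=cv2.boxPoints(rc)
        print(n,nm,len(a),np.round(rc[0]),np.round(rc[1]),rc[2],b.round().tolist())
    m=(x>380)&(x<740)&(y>-80)&(y<170)&(z>8)&(z<15)&(hsv[...,2]<110)
    m=cv2.morphologyEx(m.astype(np.uint8),cv2.MORPH_OPEN,np.ones((3,3)))>0
    a=P[m][:,:2];rc=cv2.minAreaRect(a.astype(np.float32))
    print(n,'plate',len(a),np.round(rc[0]),np.round(rc[1]),rc[2],cv2.boxPoints(rc).round().tolist(),np.median(P[m][:,2]))
    m=(x>580)&(x<740)&(y>-30)&(y<110)&(z>66)
    a=P[m];rc=cv2.minEnclosingCircle(a[:,:2].astype(np.float32));print(n,'nuttop',len(a),rc,np.percentile(a[:,2],[50,98]))
```

```text
scene foot 363 [ 505. -334.] [ 65. 189.] 80.3646240234375 [[406.0, -351.0], [593.0, -382.0], [604.0, -318.0], [417.0, -286.0]]
scene top 154 [ 457. -326.] [52. 88.] 80.05345153808594 [[409.0, -344.0], [496.0, -359.0], [505.0, -308.0], [419.0, -292.0]]
scene plate 1594 [558.  20.] [302.  93.] 1.2760491371154785 [[406.0, 63.0], [408.0, -30.0], [710.0, -24.0], [708.0, 70.0]] 11.012166391669894
scene nuttop 230 ((658.7169799804688, 20.964555740356445), 26.333227157592773) [77.18550624 82.09876924]
side foot 265 [ 507. -332.] [ 62. 190.] 80.19316101074219 [[408.0, -346.0], [595.0, -378.0], [606.0, -317.0], [419.0, -285.0]]
side top 151 [ 458. -325.] [53. 91.] 79.66499328613281 [[408.0, -343.0], [498.0, -359.0], [507.0, -307.0], [418.0, -291.0]]
side plate 1274 [557.  22.] [297.  94.] 1.167990803718567 [[408.0, 66.0], [410.0, -29.0], [706.0, -23.0], [704.0, 72.0]] 11.526682171854759
side nuttop 146 ((660.99755859375, 25.800647735595703), 27.235326766967773) [77.82008018 82.96622667]
```

Emit:
send_rows(dp=[[42, 44, -5], [84, 88, -10], [126, 132, -15], [168, 176, -20], [209, 220, -25]], rot=[[0, 0, -0.12], [0, 0, -0.24], [0, 0, -0.36], [0, 0, -0.48], [0, 0, -0.6]], jaw=85, force=80)

```text
time: 0.78
tool_pos: [458.9, -324.2, 219.9]
tcp_rot: [180.0, 0.0, -100.1]
ft_force: [0.6, -1.0, -0.7]
finger_gap: 85.2
```

Emit:
send_rows(dp=[[0, 0, 0], [0, 0, 0]], rot=[[0, 0, 0], [0, 0, 0]])

```text
time: 1.02
tool_pos: [457.8, -325.9, 220.0]
tcp_rot: [180.0, -0.0, -99.7]
ft_force: [-0.7, -0.5, 0.1]
finger_gap: 85.2
```

```bash
cat >> h.py <<'E'
from scipy.spatial.transform import Rotation as Ro
def Ttool(s):
    T=np.eye(4);T[:3,:3]=Ro.from_euler('xyz',s['tcp_rot'],degrees=True).as_matrix();T[:3,3]=s['tool_pos'];return T
E
python3 - <<'E'
from h import *
s,d=snap('wrist','w1.png');T=Ttool(s)@d['T_tool_cam'];print(s['time'],s['tool_pos'],s['tcp_rot'],s['joint_pos'])
P=cloud(d,T);hsv=cv2.cvtColor(d['pixels'],cv2.COLOR_RGB2HSV)
x,y,z=P[...,0],P[...,1],P[...,2]
m=(x>390)&(x<620)&(y>-400)&(y<-250)&(z>3)&(z<65)
for nm,a in [('foot',P[m&(z<14)&(hsv[...,1]>120)][:,:2]),('top',P[m&(z>56)][:,:2])]:
    rc=cv2.minAreaRect(a.astype(np.float32));print(nm,len(a),np.round(rc[0],1),np.round(rc[1],1),rc[2],cv2.boxPoints(rc).round().tolist())
E
```

```text
1.025 [ 457.76409084 -325.88680259  220.04619201] [ 1.79960703e+02 -1.02579381e-02 -9.97414741e+01] [-4.06571231e+01  2.35667327e+00  9.33204684e+01 -2.91318615e-02
  8.43513027e+01  5.90872292e+01]
foot 4678 [ 507.4 -338.5] [ 58.9 185.3] 80.71170043945312 [[411.0, -353.0], [594.0, -383.0], [604.0, -324.0], [421.0, -294.0]]
top 3983 [ 455.6 -329.6] [50.6 88.2] 80.68663787841797 [[408.0, -347.0], [495.0, -362.0], [503.0, -312.0], [416.0, -298.0]]
```

View pics/w1.png

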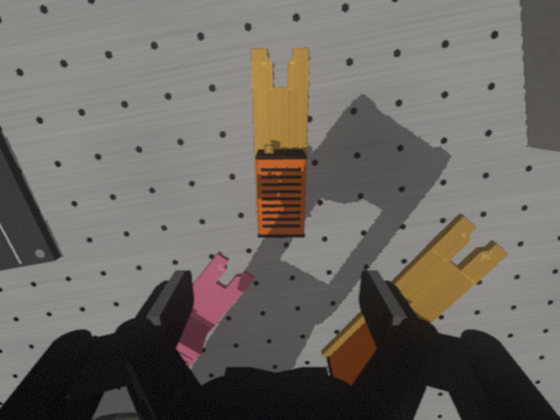

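The wrist view shows the target laser at pixels (250–308, 48–237), clear of its neighbours. I take its origin as about (456.5, -328) with yaw -9.4°. Now I'll descend and grip.

Emit:
send_rows(dp=[[4, -2.5, -50], [4, -2.5, -100], [4, -2.5, -145], [4, -2.5, -175], [4, -2.5, -188]], rot=[[0, 0, 0.005], [0, 0, 0.005], [0, 0, 0.005], [0, 0, 0.005], [0, 0, 0.005]])

```text
time: 1.7
tool_pos: [459.8, -328.9, 30.2]
tcp_rot: [179.8, 0.1, -99.7]
ft_force: [-0.4, -0.2, 0.3]
finger_gap: 84.9
```

Emit:
send_rows(dp=[[0, 0, 0], [0, 0, 0], [0, 0, 0], [0, 0, 0], [0, 0, 0]], rot=[[0, 0, 0], [0, 0, 0], [0, 0, 0], [0, 0, 0], [0, 0, 0]], jaw=40, force=80)

```text
time: 2.33
tool_pos: [463.2, -329.8, 34.6]
tcp_rot: [-179.8, -0.1, -99.6]
ft_force: [-2.1, -2.2, 6.8]
finger_gap: 49.4
```

Emit:
send_rows(dp=[[0, 0, 0], [0, 0, 5], [0, 0, 15], [0, 0, 30]], rot=[[0, 0, 0], [0, 0, 0], [0, 0, 0], [0, 0, 0]])

```text
time: 2.82
tool_pos: [461.4, -327.8, 62.3]
tcp_rot: [179.9, 0.1, -99.6]
ft_force: [0.3, 0.7, -4.8]
finger_gap: 49.0
```

Emit:
send_rows(dp=[[0, 20, 20], [0, 70, 38], [0, 125, 38], [2, 180, 38], [4, 230, 38]], rot=[[0, 0, 0.03], [0, 0, 0.07], [0, 0, 0.11], [0, 0, 0.15], [0, 0, 0.185]])

```text
time: 3.45
tool_pos: [466.0, -96.7, 101.4]
tcp_rot: [-179.9, -0.0, -88.9]
ft_force: [1.3, 0.5, -5.2]
finger_gap: 49.4
```

Emit:
send_rows(dp=[[1, 40, 0], [2, 80, 0], [3, 108, 0], [3, 118, 0], [3, 118, 0]], rot=[[0, 0, 0], [0, 0, 0], [0, 0, 0], [0, 0, 0], [0, 0, 0]])

```text
time: 4.08
tool_pos: [469.1, 19.7, 100.8]
tcp_rot: [-180.0, -0.0, -88.9]
ft_force: [0.1, 1.0, -4.7]
finger_gap: 49.0
```

```bash
cat > look.py <<'E'
from h import *
import sys
k=sys.argv[1]
for n in ['wrist','scene','side']:
    s,d=snap(n,f'{n}{k}.png');np.savez(f'{n}{k}.npz',**d)
    T=Ttool(s)@d['T_tool_cam'] if n=='wrist' else d['world_from_camera']
    np.save(f'T{n}{k}.npy',T)
    if n=='wrist': print(s['time'],s['tool_pos'].round(1),s['tcp_rot'].round(2),s['joint_pos'].round(1))
    P=cloud(d,T);x,y,z=P[...,0],P[...,1],P[...,2];hsv=cv2.cvtColor(d['pixels'],cv2.COLOR_RGB2HSV)
    m=(x>590)&(x<740)&(y>-40)&(y<90)&(z>66)&(z<85)
    a=P[m]
    if len(a)>20:
        c,rad=cv2.minEnclosingCircle(a[:,:2].astype(np.float32));print(n,'nuttop',len(a),np.round(c,1),round(rad,1),np.percentile(a[:,2],[50,98]).round(1))
    m=(x>380)&(x<720)&(y>-60)&(y<110)&(z>8)&(z<16)&(hsv[...,2]<110)&(hsv[...,1]<120)
    m=cv2.morphologyEx(m.astype(np.uint8),cv2.MORPH_OPEN,np.ones((3,3)))>0
    a=P[m][:,:2]
    if len(a)>50:
        rc=cv2.minAreaRect(a.astype(np.float32));print(n,'plate',len(a),np.round(rc[0],1),np.round(rc[1],1),round(rc[2],2))
    m=(hsv[...,0]>14)&(hsv[...,0]<29)&(hsv[...,1]>140)&(x>390)&(x<720)&(y>-60)&(y<100)&(z<110)
    a=P[m]
    if len(a)>50:
        rc=cv2.minAreaRect(a[:,:2].astype(np.float32));print(n,'foot',len(a),np.round(rc[0],1),np.round(rc[1],1),round(rc[2],2),np.median(a[:,2]).round(1), cv2.boxPoints(rc).round().tolist())
        A=np.c_[a[:,:2],np.ones(len(a))];w=np.median(a[:,2]);k2=abs(a[:,2]-w)<8
        print('  slope',np.linalg.lstsq(A[k2],a[k2][:,2],rcond=None)[0][:2].round(3))
E
python3 look.py 2
```

```text
4.075 [469.1  19.7 100.8] [-1.7997e+02 -2.0000e-02 -8.8910e+01] [ -3.8  -6.1 114.5  -0.   71.5  85.1]
wrist nuttop 2424 [595.1  22.6] 30.4 [74.9 76.4]
wrist plate 4188 [542.7   6. ] [153.2  64.9] 1.17
wrist foot 22105 [548.   15.7] [137.5  71.8] 0.6 75.1 [[479.0, 51.0], [480.0, -21.0], [617.0, -20.0], [616.0, 52.0]]
  slope [-0.005  0.001]
scene nuttop 322 [632.3  22.2] 50.5 [76.  81.3]
scene plate 1476 [557.5  20.3] [300.8  91.6] 1.16
scene foot 666 [510.9  21.9] [196.   62.9] 0.76 72.8 [[412.0, 52.0], [413.0, -11.0], [609.0, -8.0], [608.0, 55.0]]
  slope [-0.005 -0.031]
side nuttop 216 [633.9  26.9] 51.1 [75.1 82. ]
side plate 1136 [556.7  25.5] [296.3  92.2] 3.22
side foot 461 [515.  22.] [191.7  75.6] 4.61 72.7 [[416.0, 52.0], [423.0, -23.0], [614.0, -8.0], [607.0, 67.0]]
  slope [ 0.005 -0.021]
```

View pics/wrist2.png

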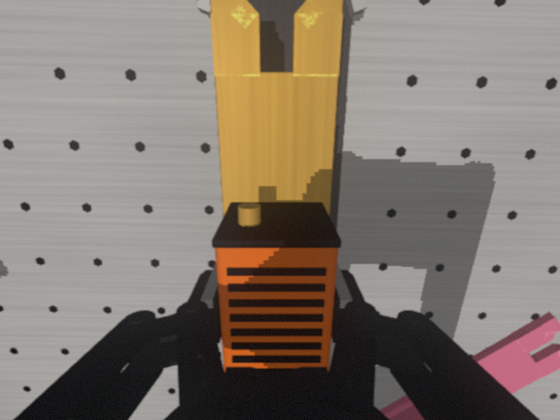

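View pics/scene2.png

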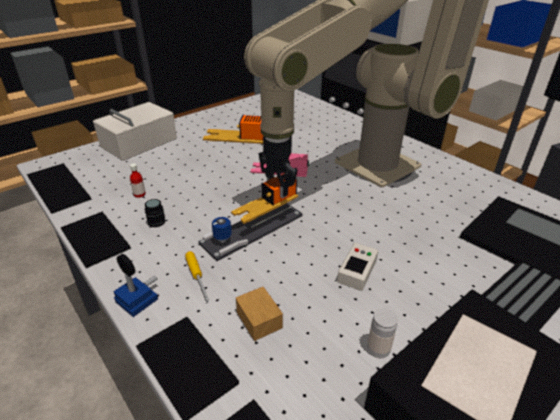

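The laser is held upright over the plate, with its foot tip at scene (237,212). I'll lower it to just above the plate and compare its alignment there.

Emit:
send_rows(dp=[[-3, -1, -20], [-3, -1, -38], [-3, -1, -48], [-3, -1, -53], [-3, -1, -53]], rot=[[0, 0, 0], [0, 0, 0], [0, 0, 0.003], [0, 0, 0.003], [0, 0, 0.003]])

```text
time: 4.85
tool_pos: [466.2, 18.3, 47.5]
tcp_rot: [-180.0, -0.0, -88.8]
ft_force: [0.4, -0.0, -4.7]
finger_gap: 48.9
```

```bash
python3 look.py 3
```

```text
4.85 [466.2  18.3  47.5] [-179.98   -0.    -88.83] [ -4.   -1.9 116.8  -0.   65.1  84.8]
wrist plate 13953 [527.6  17.7] [145.6  90.1] 1.1
wrist foot 22901 [525.5  19.4] [148.2  61.9] 0.78 21.9 [[451.0, 49.0], [452.0, -13.0], [600.0, -10.0], [599.0, 51.0]]
  slope [-0.006  0.002]
scene nuttop 231 [659.4  23.9] 25.2 [77.6 81.5]
scene plate 705 [558.6  26.1] [300.2  81.7] 0.71
scene foot 669 [511.2  14.9] [190.4  76.1] 0.37 19.9 [[416.0, 52.0], [416.0, -24.0], [607.0, -23.0], [606.0, 54.0]]
  slope [-0.004 -0.014]
side nuttop 146 [658.4  26.8] 25.7 [77.9 82.5]
side plate 420 [558.8  35.5] [ 79.  301.1] 77.62
side foot 475 [511.6  24.4] [193.1  68.5] 3.27 20.3 [[413.0, 53.0], [417.0, -15.0], [610.0, -4.0], [606.0, 64.0]]
  slope [ 0.003 -0.01 ]
```

View pics/wrist3.png

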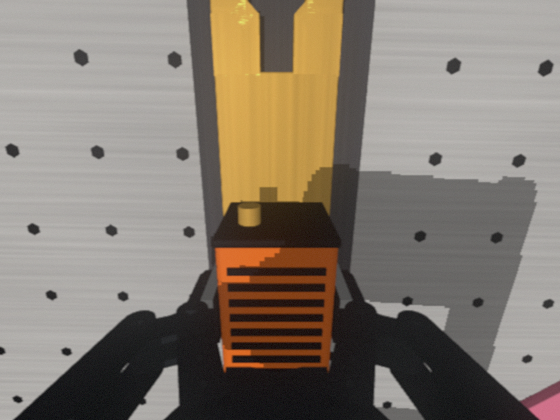

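Wrist view: the plate edges at row 50 are 190 and 372, and the foot edges are 211 and 342. The foot sits about 2 mm too far towards +y and is about 0.3° short. I'll correct both, then lower.

Run:
```python
from h import *
d=dict(np.load('wrist3.npz'));T=np.load('Twrist3.npy')
print(ray(d,277,73,22.5,T),ray(d,211,50,22.5,T),ray(d,342,50,22.5,T),ray(d,190,50,12,T),ray(d,372,50,12,T))
```

```text
[567.52589784  20.38475136  22.5       ] [576.66458334  51.38113451  22.5       ] [577.90464041  -9.72636208  22.5       ] [578.17805861  63.93472651  12.        ] [580.01780964 -26.72447118  12.        ]
```

Emit:
send_rows(dp=[[0, -2, 0], [0, -2, -1.5], [0, -2, -3], [0, -2, -4], [0, -2, -4]], rot=[[0, 0, 0.005], [0, 0, 0.005], [0, 0, 0.005], [0, 0, 0.005], [0, 0, 0.005]])

```text
time: 5.62
tool_pos: [467.1, 16.4, 46.5]
tcp_rot: [-179.9, -0.0, -88.5]
ft_force: [-14.4, 0.8, 27.2]
finger_gap: 48.9
```

Contact came a bit early, with about 32 N at 3 mm of overtravel. I'll ease off, then start sliding.

Emit:
send_rows(dp=[[0, 0, 2.5], [0, 0, 2.5], [6, 0.1, 2.5], [14, 0.3, 2.5], [22, 0.5, 2.5]], rot=[[0, 0, 0], [0, 0, 0], [0, 0, 0], [0, 0, 0], [0, 0, 0]])

```text
time: 6.25
tool_pos: [488.3, 17.0, 46.5]
tcp_rot: [180.0, -0.0, -88.5]
ft_force: [-7.6, 0.8, 11.1]
finger_gap: 48.4
```

```bash
python3 look.py 4
```

```text
6.25 [488.3  17.   46.5] [ 1.800e+02 -2.000e-02 -8.852e+01] [ -4.    1.6 113.4  -0.   65.   84.5]
wrist plate 13876 [516.8  17.7] [211.1  89.7] 1.0
wrist foot 22898 [544.2  18.2] [155.4  61.5] 1.47 21.1 [[466.0, 47.0], [467.0, -15.0], [623.0, -11.0], [621.0, 51.0]]
  slope [-0.004  0.001]
scene nuttop 231 [657.1  22.5] 25.7 [77.6 81.7]
scene plate 603 [558.2  25.5] [301.6  81.5] 0.51
scene foot 658 [531.4  16. ] [197.8  72.1] 2.14 18.8 [[431.0, 48.0], [434.0, -24.0], [632.0, -16.0], [629.0, 56.0]]
  slope [-0.001 -0.021]
side nuttop 145 [661.2  26.8] 27.0 [77.8 82. ]
side plate 478 [557.4  26.4] [298.6  90.3] 3.17
side foot 468 [535.2  21.2] [192.7  66.3] 2.01 19.0 [[438.0, 51.0], [440.0, -15.0], [633.0, -9.0], [630.0, 58.0]]
  slope [ 0.008 -0.016]
```

View pics/wrist4.png

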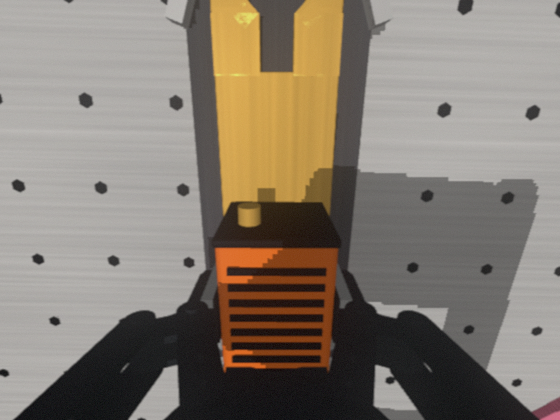

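Wrist view: the foot is now centred on the plate (foot centre 276.5, plate centre 278) and entering the guides. I'll slide on.

Emit:
send_rows(dp=[[8, 0.15, -0.0], [18, 0.3, 0.3], [28, 0.5, 0.3], [38, 0.7, 0.3], [46, 0.8, 0.3]], rot=[[0, 0, -0.002], [0, 0, -0.003], [0, 0, -0.004], [0, 0, -0.004], [0, 0, -0.004]])

```text
time: 7.02
tool_pos: [533.8, 17.8, 46.5]
tcp_rot: [179.9, -0.0, -88.7]
ft_force: [-7.7, 0.7, 10.6]
finger_gap: 49.3
```

Emit:
send_rows(dp=[[4, 0.1, 0], [8, 0.2, 0], [11, 0.2, 0], [13, 0.2, 0]], rot=[[0, 0, 0], [0, 0, 0], [0, 0, 0], [0, 0, 0]])

```text
time: 7.52
tool_pos: [546.5, 18.1, 46.5]
tcp_rot: [179.9, -0.0, -88.7]
ft_force: [-7.3, -0.4, 10.2]
finger_gap: 48.8
```

```bash
python3 look.py 5
```

```text
7.525 [546.5  18.1  46.5] [ 1.7994e+02 -1.0000e-02 -8.8750e+01] [ -3.5  10.3 104.   -0.   65.8  85.3]
wrist nuttop 13873 [656.7  20.4] 25.2 [80.3 84.2]
wrist plate 5911 [560.6  18.6] [181.9  89.3] 1.17
wrist foot 13051 [586.3  18.8] [122.   60.8] 1.07 21.1 [[525.0, 48.0], [526.0, -13.0], [648.0, -11.0], [647.0, 50.0]]
  slope [-0.006  0.001]
scene nuttop 233 [657.7  20.7] 25.9 [77.5 82.5]
scene plate 665 [558.3  24.7] [302.3  89.2] 3.52
scene foot 542 [588.6  16.6] [ 71.1 195.4] 89.46 19.0 [[491.0, -18.0], [686.0, -20.0], [687.0, 51.0], [491.0, 53.0]]
  slope [ 0.002 -0.005]
side nuttop 148 [659.2  27. ] 26.2 [77.8 83.3]
side plate 612 [559.2  23.6] [298.9  92.8] 1.98
side foot 348 [591.9  23.5] [ 62.7 192.6] 89.9 19.2 [[496.0, -8.0], [688.0, -8.0], [688.0, 55.0], [496.0, 55.0]]
  slope [ 0.015 -0.003]
```

View pics/wrist5.png

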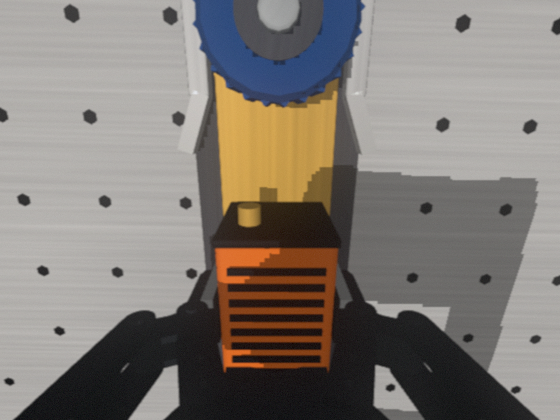

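The slot has passed under the nut (nut at (278,30)) and the stud is inside the guides. About 5 mm remain, so I'll push gently until the force rises.

Emit:
send_rows(dp=[[1, 0, 0], [2, 0, 0], [3, 0, 0], [3, 0, 0]], rot=[[0, 0, 0], [0, 0, 0], [0, 0, 0], [0, 0, 0]])

```text
time: 8.18
tool_pos: [549.5, 18.0, 46.6]
tcp_rot: [179.9, -0.0, -88.7]
ft_force: [-6.6, 0.3, 10.7]
finger_gap: 49.2
```

Emit:
send_rows(dp=[[0.7, 0, 0], [1.4, 0, 0], [2, 0, 0], [2, 0, 0]], rot=[[0, 0, 0], [0, 0, 0], [0, 0, 0], [0, 0, 0]])

```text
time: 8.68
tool_pos: [549.6, 18.1, 46.5]
tcp_rot: [179.7, -0.0, -88.7]
ft_force: [-19.1, 0.3, 20.5]
finger_gap: 49.5
```

It stopped at x = 549.6 with the force rising by about 12 N. That implies a stud at x ≈ 656.9, and the measured nut centre is 656.7, so it is home. I'll ease off, release and rise.

Emit:
send_rows(dp=[[-1.5, 0, 0.2], [-1.5, 0, 0.2]], rot=[[0, 0, 0], [0, 0, 0]])

```text
time: 8.93
tool_pos: [549.6, 18.0, 46.5]
tcp_rot: [179.9, -0.0, -88.7]
ft_force: [-7.0, -0.0, 9.2]
finger_gap: 49.0
```

Emit:
send_rows(dp=[[0, 0, 0], [0, 0, 0], [0, 0, 0], [0, 0, 0]], rot=[[0, 0, 0], [0, 0, 0], [0, 0, 0], [0, 0, 0]], jaw=80)

```text
time: 9.43
tool_pos: [550.4, 18.1, 46.1]
tcp_rot: [180.0, 0.0, -88.8]
ft_force: [1.1, -0.0, -0.3]
finger_gap: 79.8
```

Emit:
send_rows(dp=[[0, 0, 20], [0, 0, 60], [0, 0, 110], [0, 0, 150], [0, 0, 150]], rot=[[0, 0, 0], [0, 0, 0], [0, 0, 0], [0, 0, 0], [0, 0, 0]])

```text
time: 10.05
tool_pos: [553.1, 18.0, 201.0]
tcp_rot: [-179.5, -0.0, -88.7]
ft_force: [0.1, -0.1, -0.0]
finger_gap: 80.2
```

```bash
python3 look.py 6
```

```text
10.05 [553.1  18.  201. ] [-1.7954e+02 -4.0000e-02 -8.8750e+01] [-3.5  1.3 96.5  0.  81.8 85.3]
wrist nuttop 3137 [657.4  20.7] 25.1 [80.2 84.1]
wrist plate 7651 [557.6  18.7] [299.3  89.4] 1.05
wrist foot 3236 [633.6  20.1] [108.4  60.3] 1.35 21.0 [[579.0, 49.0], [580.0, -11.0], [688.0, -9.0], [687.0, 51.0]]
  slope [-0.003  0.003]
scene nuttop 234 [658.3  21.4] 25.7 [77.4 81.6]
scene plate 692 [558.3  21.2] [300.5  91.7] 1.95
scene foot 538 [589.4  19.8] [200.2  63.3] 0.1 18.8 [[489.0, 51.0], [489.0, -12.0], [690.0, -12.0], [689.0, 52.0]]
  slope [ 0.004 -0.008]
side nuttop 151 [636.6  13.8] 50.0 [77.9 82.5]
side plate 640 [556.5  25.1] [296.7  93.3] 3.18
side foot 342 [594.3  24.4] [ 63.2 191.7] 89.65 19.2 [[498.0, -7.0], [690.0, -8.0], [690.0, 55.0], [499.0, 57.0]]
  slope [ 0.013 -0.012]
```

View pics/wrist6.png

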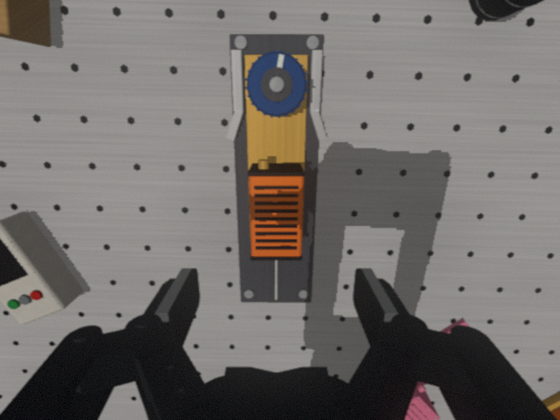

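The wrist view shows the foot under the nut and its front edge at x ≈ 688, which puts the slot point at about 657. The nut centre is (657.4, 20.7), at pixel (277,84), with its white mark pointing up. Now I'll go above the nut and wind the wrist back counter-clockwise, so a single grip can cover the whole turn.

Emit:
send_rows(dp=[[25, 0.5, 0], [50, 1.2, 0], [75, 2, 0], [95, 2.5, 0], [107, 2.6, 0]], rot=[[0, 0, 0.186], [0, 0, 0.372], [0, 0, 0.558], [0, 0, 0.744], [0, 0, 0.93]])

```text
time: 10.82
tool_pos: [657.0, 20.7, 193.3]
tcp_rot: [179.9, 0.2, -35.1]
ft_force: [0.3, -0.0, 0.2]
finger_gap: 79.9
```

Emit:
send_rows(dp=[[0, 0, 0], [0, 0, 0], [0, 0, 0], [0, 0, 0], [0, 0, 0]], rot=[[0, 0, 0.186], [0, 0, 0.372], [0, 0, 0.558], [0, 0, 0.744], [0, 0, 0.93]])

```text
time: 11.45
tool_pos: [656.2, 20.7, 193.5]
tcp_rot: [-179.9, 0.2, 18.2]
ft_force: [-0.4, 0.3, -0.4]
finger_gap: 80.1
```

Emit:
send_rows(dp=[[0, 0, 0], [0, 0, 0], [0, 0, 0], [0, 0, 0], [0, 0, 0]], rot=[[0, 0, 0.186], [0, 0, 0.372], [0, 0, 0.558], [0, 0, 0.744], [0, 0, 0.93]])

```text
time: 12.08
tool_pos: [656.2, 20.7, 193.5]
tcp_rot: [-179.8, 0.1, 71.5]
ft_force: [0.8, 0.3, 0.3]
finger_gap: 79.7
```

Emit:
send_rows(dp=[[0, 0, 0], [0, 0, 0], [0, 0, 0], [0, 0, 0], [0, 0, 0]], rot=[[0, 0, 0.186], [0, 0, 0.372], [0, 0, 0.558], [0, 0, 0.744], [0, 0, 0.93]])

```text
time: 12.7
tool_pos: [656.2, 20.7, 193.5]
tcp_rot: [-179.8, -0.1, 124.7]
ft_force: [0.3, 0.2, -0.1]
finger_gap: 79.8
```

```bash
python3 look.py 7
```

```text
12.7 [656.2  20.7 193.5] [-1.7981e+02 -1.4000e-01  1.2474e+02] [  -2.7   17.9   78.7    0.    83.6 -127.4]
wrist nuttop 2383 [657.4  20.3] 25.5 [80.1 83.9]
wrist plate 7890 [561.   18.3] [292.7  90.2] 1.12
wrist foot 3832 [592.9  19.9] [189.8  61.6] 1.55 21.0 [[497.0, 48.0], [499.0, -13.0], [689.0, -8.0], [687.0, 53.0]]
  slope [-0.003 -0.002]
scene nuttop 235 [658.6  22.1] 25.3 [77.5 81.8]
scene plate 654 [558.   25.2] [302.   90.8] 3.77
scene foot 540 [590.9  15.7] [ 73.  196.5] 89.6 18.9 [[492.0, -20.0], [689.0, -21.0], [689.0, 51.0], [493.0, 53.0]]
  slope [ 0.001 -0.009]
side nuttop 144 [658.8  25.8] 24.6 [77.6 82.3]
side plate 617 [556.7  24.9] [297.   94.3] 3.82
side foot 340 [593.7  25.6] [189.8  63.2] 1.26 19.0 [[498.0, 55.0], [500.0, -8.0], [689.0, -4.0], [688.0, 59.0]]
  slope [0.016 0.001]
```

View pics/wrist7.png

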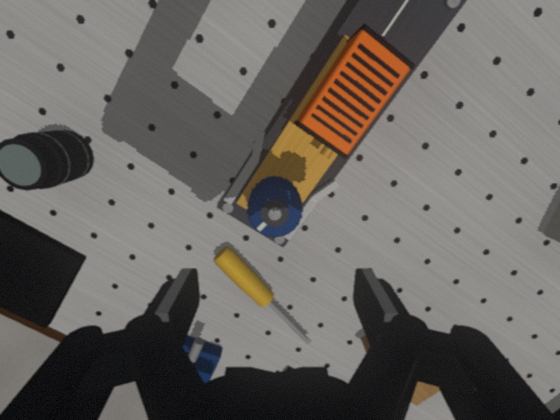

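Emit:
send_rows(dp=[[1, -0.2, -45], [1, -0.2, -85], [1, -0.2, -115], [1, -0.2, -132], [1, -0.2, -138]], rot=[[0, 0, 0], [0, 0, 0], [0, 0, 0], [0, 0, 0], [0, 0, 0]])

```text
time: 13.48
tool_pos: [657.6, 20.5, 56.9]
tcp_rot: [-179.9, -0.1, 124.3]
ft_force: [-1.1, 0.3, 1.0]
finger_gap: 79.9
```

Emit:
send_rows(dp=[[0, 0, 0], [0, 0, 0], [0, 0, 0], [0, 0, 0], [0, 0, 0]], rot=[[0, 0, 0], [0, 0, 0], [0, 0, 0], [0, 0, 0], [0, 0, 0]], jaw=38, force=40)

```text
time: 14.1
tool_pos: [659.2, 21.1, 60.4]
tcp_rot: [179.9, 0.0, 124.4]
ft_force: [-3.9, 2.8, 6.9]
finger_gap: 47.1
```

The nut is gripped (gap 47 mm). Now I'll turn clockwise, following it down 2.6 mm per rad.

Emit:
send_rows(dp=[[0, 0, -0.4], [0, 0, -0.8], [0, 0, -1.2], [0, 0, -1.7], [0, 0, -2.1]], rot=[[0, 0, -0.16], [0, 0, -0.32], [0, 0, -0.48], [0, 0, -0.64], [0, 0, -0.8]])

```text
time: 14.72
tool_pos: [659.5, 19.5, 58.3]
tcp_rot: [179.8, 0.1, 78.2]
ft_force: [-3.8, -3.6, 5.0]
finger_gap: 47.2
```

```bash
python3 look.py 8;python3 -c "
from h import *;s=r.sense();print(s['wrist_torque'],s['ft_force'])"
```

```text
14.725 [659.5  19.5  58.3] [1.7985e+02 6.0000e-02 7.8230e+01] [ -2.7  25.   84.5  -0.1  70.3 -80.9]
wrist nuttop 10182 [653.4  21.2] 37.2 [78.  84.4]
wrist plate 6113 [596.6  19.8] [ 91. 148.] 81.0
wrist foot 9930 [607.2  20.7] [152.6  67.6] 5.11 21.0 [[528.0, 48.0], [534.0, -20.0], [686.0, -6.0], [680.0, 61.0]]
  slope [-0.001 -0.001]
scene nuttop 119 [663.6  24.3] 35.2 [75.3 83.2]
scene plate 678 [558.4  21.5] [300.2  90. ] 1.66
scene foot 516 [591.   20.7] [197.   62.5] 1.18 18.8 [[492.0, 50.0], [493.0, -13.0], [690.0, -8.0], [689.0, 54.0]]
  slope [ 0.002 -0.016]
side nuttop 163 [656.7  25.7] 38.5 [76.1 84.3]
side plate 657 [557.5  22. ] [296.3  93.8] 1.89
side foot 334 [593.4  25.5] [193.1  68.3] 4.37 19.0 [[495.0, 52.0], [500.0, -16.0], [692.0, -1.0], [687.0, 67.0]]
  slope [0.015 0.007]
[-0.66554478  0.49519824 -0.10484676] [-3.54621674 -4.11698628  5.0269162 ]
```

View pics/wrist8.png

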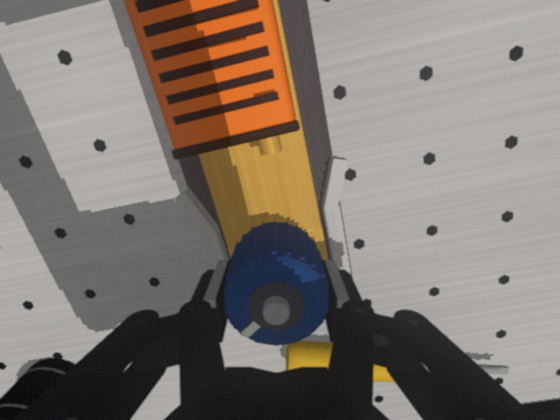

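The nut top dropped from 80.1 to 78.0 mm and the white mark stayed in line with the jaws, so the nut turns with the gripper. Continuing.

Emit:
send_rows(dp=[[0, 0, -0.5], [0, 0, -0.95], [0, 0, -1.4], [0, 0, -1.9], [0, 0, -2.4]], rot=[[0, 0, -0.18], [0, 0, -0.36], [0, 0, -0.54], [0, 0, -0.72], [0, 0, -0.9]])

```text
time: 15.5
tool_pos: [658.4, 18.1, 55.9]
tcp_rot: [179.8, 0.1, 26.6]
ft_force: [-10.5, -8.5, 11.6]
finger_gap: 46.8
```

Emit:
send_rows(dp=[[0, 0, -0.5], [0, 0, -0.95], [0, 0, -1.4], [0, 0, -1.9], [0, 0, -2.4]], rot=[[0, 0, -0.18], [0, 0, -0.36], [0, 0, -0.54], [0, 0, -0.72], [0, 0, -0.9]])

```text
time: 16.12
tool_pos: [656.6, 18.2, 53.4]
tcp_rot: [179.7, 0.1, -25.0]
ft_force: [-20.6, -8.6, 18.4]
finger_gap: 46.8
```

Emit:
send_rows(dp=[[0, 0, -0.5], [0, 0, -0.95], [0, 0, -1.4], [0, 0, -1.9], [0, 0, -2.4]], rot=[[0, 0, -0.18], [0, 0, -0.36], [0, 0, -0.54], [0, 0, -0.72], [0, 0, -0.9]])

```text
time: 16.75
tool_pos: [655.6, 19.6, 51.1]
tcp_rot: [179.6, 0.0, -76.5]
ft_force: [-26.8, -3.5, 24.3]
finger_gap: 46.6
```

```bash
python3 look.py 9;python3 -c "
from h import *;s=r.sense();print(s['wrist_torque'],s['ft_force'])"
```

```text
16.75 [655.6  19.6  51.1] [ 1.7962e+02  2.0000e-02 -7.6510e+01] [-2.7 25.4 84.9 -0.1 70.1 73.8]
wrist nuttop 9930 [662.6  21.8] 46.1 [71.4 84.4]
wrist plate 5983 [636.   19.9] [143.6  89.3] 1.12
wrist foot 2635 [631.3  19.2] [115.3  61.6] 1.2 21.1 [[573.0, 49.0], [574.0, -13.0], [690.0, -10.0], [688.0, 51.0]]
  slope [-0.004  0.003]
scene nuttop 204 [666.7  19.7] 49.6 [70.2 84.2]
scene plate 684 [557.8  21.6] [301.6  91.4] 1.2
scene foot 473 [590.4  40.3] [ 79.1 202.8] 85.25 19.2 [[486.0, 9.0], [688.0, -8.0], [695.0, 71.0], [493.0, 88.0]]
  slope [ 0.003 -0.003]
side nuttop 86 [659.9  21.4] 41.0 [70.2 84.5]
side plate 629 [557.3  21.8] [295.9  93.6] 1.18
side foot 316 [594.8  22.7] [192.8  68.7] 4.01 19.2 [[496.0, 50.0], [501.0, -18.0], [693.0, -5.0], [689.0, 64.0]]
  slope [ 0.009 -0.008]
[-0.33992485  4.1384335  -0.16608458] [-26.22721169  -3.37486747  23.46649292]
```

View pics/wrist9.png

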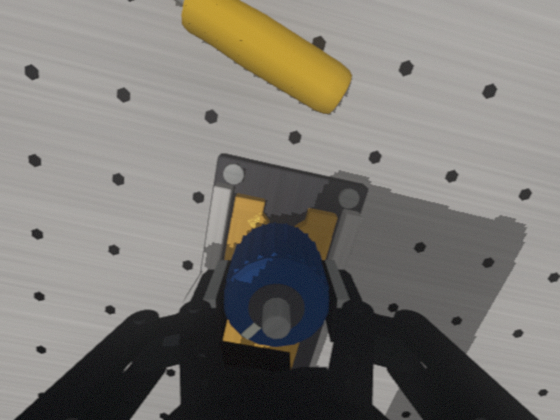

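The nut is down to a top height of about 71 mm and has turned with the jaws. The side force has grown to 27 N, so I'll take a fresh grip to relieve it.

Emit:
send_rows(dp=[[-0.8, -0.4, 1.5], [-1.6, -0.8, 3], [-1.6, -0.8, 3]], rot=[[0, 0, 0], [0, 0, 0], [0, 0, 0]])

```text
time: 17.27
tool_pos: [655.2, 19.5, 51.5]
tcp_rot: [179.8, 0.0, -76.2]
ft_force: [-7.6, -1.0, -1.8]
finger_gap: 46.9
```

Emit:
send_rows(dp=[[0, 0, 0], [0.8, 0.4, 0], [1.6, 0.8, 0], [1.6, 0.8, 0]], rot=[[0, 0, 0], [0, 0, 0], [0, 0, 0], [0, 0, 0]], jaw=64)

```text
time: 17.77
tool_pos: [658.9, 20.5, 52.4]
tcp_rot: [-180.0, -0.0, -76.1]
ft_force: [0.8, -0.5, -0.9]
finger_gap: 64.1
```

Emit:
send_rows(dp=[[0, 0, 0], [0, 0, 0], [0, 0, 0], [0, 0, 0], [0, 0, 0]], rot=[[0, 0, 0], [0, 0, 0], [0, 0, 0], [0, 0, 0], [0, 0, 0]], jaw=38)

```text
time: 18.4
tool_pos: [658.6, 20.3, 52.4]
tcp_rot: [-180.0, -0.0, -76.1]
ft_force: [-3.5, -1.1, 5.8]
finger_gap: 46.7
```

Now I'll turn on in smaller steps, watching for the stop.

Emit:
send_rows(dp=[[0, 0, -0.2], [0, 0, -0.4], [0, 0, -0.6], [0, 0, -0.8]], rot=[[0, 0, -0.08], [0, 0, -0.16], [0, 0, -0.24], [0, 0, -0.32]])

```text
time: 18.9
tool_pos: [658.7, 19.9, 51.6]
tcp_rot: [-180.0, -0.0, -94.6]
ft_force: [-1.4, -3.6, 5.0]
finger_gap: 46.8
```

```bash
python3 -c "
from h import *;s=r.sense();print(s['wrist_torque'],s['ft_force'],s['tcp_rot'],s['joint_pos'])"
```

```text
[-0.56678312  0.26413463  0.13387399] [-1.41253745 -3.60669734  5.0416847 ] [-1.79966009e+02 -4.51501996e-02 -9.46302169e+01] [-2.70146871e+00  2.54711330e+01  8.47307767e+01 -4.93118858e-02
  6.97656449e+01  9.19457767e+01]
```

Emit:
send_rows(dp=[[0, 0, -0.2], [0, 0, -0.4], [0, 0, -0.5], [0, 0, -0.5]], rot=[[0, 0, -0.08], [0, 0, -0.16], [0, 0, -0.24], [0, 0, -0.24]])

```text
time: 19.4
tool_pos: [659.2, 19.4, 51.1]
tcp_rot: [-179.9, -0.1, -108.3]
ft_force: [2.0, -5.5, 3.1]
finger_gap: 47.0
```

```bash
python3 -c "
from h import *;s=r.sense();print(s['wrist_torque'],s['ft_force'],s['tcp_rot'],s['joint_pos'])"
```

```text
[-0.92778703 -0.24449888  0.22535768] [ 1.95868871 -5.52379967  3.11029093] [-1.79881958e+02 -5.62812274e-02 -1.08287019e+02] [-2.72194403e+00  2.55170746e+01  8.47288505e+01 -9.16060726e-02
  6.96554878e+01  1.05596791e+02]
```

Emit:
send_rows(dp=[[0, 0, -0.1], [0, 0, -0.2], [0, 0, -0.3], [0, 0, -0.3]], rot=[[0, 0, -0.06], [0, 0, -0.12], [0, 0, -0.18], [0, 0, -0.18]])

```text
time: 19.9
tool_pos: [659.3, 19.0, 51.0]
tcp_rot: [-179.8, -0.1, -118.5]
ft_force: [0.1, -6.7, 4.5]
finger_gap: 46.8
```

```bash
python3 look.py 10; python3 -c "
from h import *;s=r.sense();print(s['wrist_torque'],s['ft_force'],s['tcp_rot'],s['joint_pos'])"
```

```text
19.9 [659.3  19.   51. ] [-1.7985e+02 -7.0000e-02 -1.1853e+02] [-2.700e+00  2.550e+01  8.470e+01 -1.000e-01  6.960e+01  1.158e+02]
wrist nuttop 9478 [668.7  17.1] 48.0 [70.2 84.4]
wrist plate 6403 [590.8  19.1] [234.3  89.4] 1.08
wrist foot 2329 [593.9  16.3] [190.6  65.5] 0.79 21.1 [[498.0, 48.0], [499.0, -18.0], [690.0, -15.0], [689.0, 50.0]]
  slope [-0.003  0.001]
scene nuttop 65 [658.8  24.9] 36.9 [67.8 83.8]
scene plate 661 [557.7  21.7] [301.6  93.3] 2.37
scene foot 483 [588.8  20. ] [203.1  63.3] 1.06 19.1 [[487.0, 50.0], [488.0, -14.0], [691.0, -10.0], [690.0, 54.0]]
  slope [ 0.002 -0.004]
side nuttop 153 [656.6  24.8] 43.9 [69.7 84.3]
side plate 615 [512.2  21.8] [205.3  94.2] 2.83
side foot 311 [593.8  23.6] [192.6  66.6] 3.07 19.3 [[496.0, 52.0], [499.0, -15.0], [692.0, -5.0], [688.0, 62.0]]
  slope [0.016 0.004]
[-1.10073555 -0.05941869  0.91418963] [-0.19673476 -6.55664368  3.97562425] [-1.79852543e+02 -6.86911231e-02 -1.18501010e+02] [ -2.73635878  25.53093762  84.72354242  -0.13434941  69.6426316
 115.81118639]
```

View pics/wrist10.png

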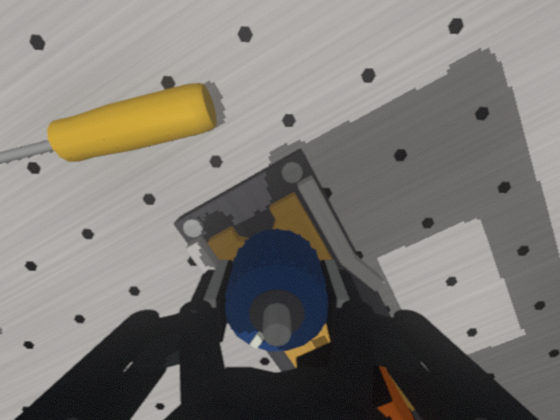

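The torque rose to 0.91 N m and the white mark began to lag behind the jaws ((248,330) to (258,340)), so the nut is on its stop. One small extra turn, then release and rise.

Emit:
send_rows(dp=[[0, 0, 0], [0, 0, 0], [0, 0, 0]], rot=[[0, 0, -0.05], [0, 0, -0.1], [0, 0, -0.1]])

```text
time: 20.42
tool_pos: [658.9, 19.0, 50.9]
tcp_rot: [-179.9, -0.1, -124.3]
ft_force: [-0.6, -7.5, 4.5]
finger_gap: 46.6
```

Emit:
send_rows(dp=[[0, 0, 0], [0, 0, 0], [0, 0, 0], [0, 0, 0]], rot=[[0, 0, 0], [0, 0, 0], [0, 0, 0], [0, 0, 0]], jaw=76)

```text
time: 20.92
tool_pos: [658.3, 20.7, 50.2]
tcp_rot: [180.0, -0.0, -124.3]
ft_force: [-0.1, 0.4, -0.0]
finger_gap: 76.4
```

Emit:
send_rows(dp=[[0, 0, 20], [-20, 0, 60], [-60, 0, 110], [-100, 0, 145], [-105, -1, 145]], rot=[[0, 0, 0], [0, 0, 0.12], [0, 0, 0.26], [0, 0, 0.42], [0, 0, 0.58]])

```text
time: 21.55
tool_pos: [554.4, 19.5, 201.9]
tcp_rot: [-179.5, -0.0, -90.7]
ft_force: [0.5, -0.1, 0.8]
finger_gap: 76.4
```

Emit:
send_rows(dp=[[0, 0, 0], [0, 0, 0], [0, 0, 0]], rot=[[0, 0, 0.05], [0, 0, 0.05], [0, 0, 0.05]])

```text
time: 21.92
tool_pos: [553.7, 19.5, 196.1]
tcp_rot: [-180.0, -0.0, -88.2]
ft_force: [0.7, 0.4, 0.1]
finger_gap: 75.9
```

```bash
python3 look.py 11
python3 - <<'E'
from h import *
for k,h in [('6',80),('7',80),('11',69.5)]:
    d=dict(np.load(f'wrist{k}.npz'));T=np.load(f'Twrist{k}.npy');P=cloud(d,T);hsv=cv2.cvtColor(d['pixels'],cv2.COLOR_RGB2HSV)
    rr=np.hypot(P[...,0]-657.4,P[...,1]-20.6)
    m=(rr<23)&(P[...,2]>60)&(hsv[...,1]<60)&(hsv[...,2]>130)
    near=m&(rr>10);a=P[near];top=P[(rr>12)&(rr<22)&(P[...,2]>60)]
    print(k,near.sum(),'mark deg',np.degrees(np.arctan2(np.median(a[:,1])-20.6,np.median(a[:,0])-657.4)).round(1),'top z',np.median(top[:,2]).round(1))
E
```

```text
21.925 [553.7  19.5 196.1] [-179.95   -0.    -88.25] [-3.3  1.9 96.3  0.  81.7 85. ]
wrist nuttop 2969 [656.9  20.9] 24.9 [69.9 84.2]
wrist plate 7873 [557.3  18.6] [300.5  89.4] 1.09
wrist foot 3499 [633.6  20. ] [108.5  60.4] 1.78 21.1 [[578.0, 49.0], [580.0, -12.0], [689.0, -8.0], [687.0, 52.0]]
  slope [-0.001  0.001]
scene nuttop 151 [658.   22.8] 24.1 [68.4 82.5]
scene plate 660 [558.6  25.4] [300.7  92.6] 4.23
scene foot 498 [590.1  14.9] [ 73.6 198.9] 89.78 19.1 [[491.0, -22.0], [689.0, -22.0], [690.0, 51.0], [491.0, 52.0]]
  slope [ 0.001 -0.014]
side nuttop 95 [660.3  24.4] 24.2 [68.4 82.7]
side plate 621 [512.6  20.4] [208.   96.3] 0.8
side foot 308 [594.2  25.2] [192.7  62.9] 0.4 19.2 [[498.0, 56.0], [498.0, -7.0], [691.0, -6.0], [690.0, 57.0]]
  slope [ 0.015 -0.008]
6 76 mark deg -9.1 top z 80.1
7 39 mark deg -8.6 top z 260.5
11 67 mark deg 120.1 top z 69.9
```

View pics/wrist11.png

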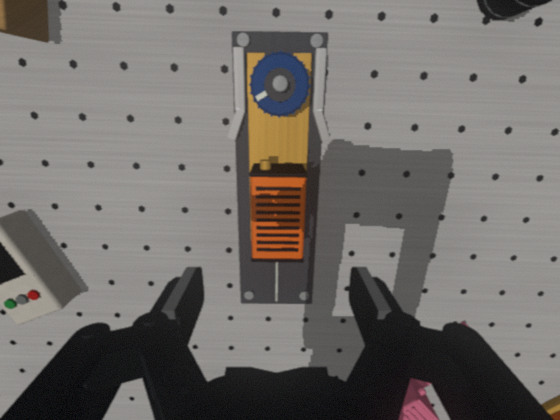

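View pics/scene11.png

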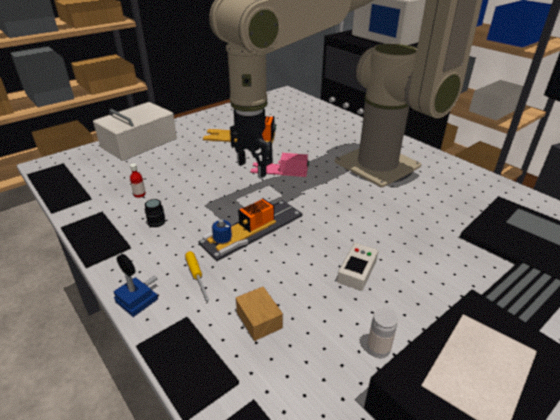

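Everything agrees:
- **Nut turn:** the mark moved about 231° clockwise (4.03 rad), and the nut top dropped 10.2 mm. The jaws then slipped at 0.9 N m, far above the nut's own friction, so it is on the stop.
- **Slot:** the foot front is still at x ≈ 688, so the slot is home.
- **Bystanders:** they look untouched in the scene view, and the gripper is clear.

Handing in.

```bash
python3 -c "
from h import *
a=dict(np.load('scene0.npz'))['pixels'].astype(int);b=dict(np.load('scene11.npz'))['pixels'].astype(int)
for n,(u,v) in dict(meter=(357,265),lens=(154,213),glue=(137,183),carton=(259,312),driver=(195,270),spray=(382,332)).items(): print(n,abs(a-b)[v-20:v+20,u-18:u+18].mean().round(1))
print(job.hand_in())"
```

```text
meter 3.4
lens 3.7
glue 3.3
carton 3.3
driver 3.0
spray 3.2
the job is handed in; nothing more can be done
None
```

The laser is fixed on the plate and the job is handed in, at about 22 s of the 72 s allowed; the hand-in reports no verdict. I set the smaller orange laser's foot flat on the plate and slid it between the guides until the slot met the stud. Then I screwed the nut down clockwise in two grips until the jaws slipped at 0.9 N m, let go and backed off.

- **Slot and foot:** The slot point is at about x = 657 mm and the nut axis at 657 mm. The foot is flat (slope under 0.003) and within about 1° of the plate.
- **Nut:** The nut turned about 231° (4.03 rad) by its white mark. Its 10.2 mm drop gives 3.9 rad. The two differ slightly; both fit a stop at 4.2 rad if the nut started at about 0.2–0.3 rad.
- **Not measured:** I had no direct reading of the nut's angle or the washer's force. That it is on its stop rests on the torque rise and the slip.
- **Other things:** The before and after pictures match at all six bystanders, and the gripper touches nothing.

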